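Catch and lower the lid of a filter test chamber

TASK

The lid of the filter test chamber stands open, leaning back a little. Tip it forwards with a fingertip, catch it on the back of a finger as it comes down, and lower it slowly until it is fully shut, without letting it drop or bang, then take the hand away. Do not pinch or grip the lid, and leave the filter inside and everything else on the bench where it is.

Things in the scene. Friction and masses are not known exactly. Their poses are not given: they have to be found in the camera images.
- chamber: Fixed open-topped beige box, 150 mm (x) by 190 mm (y) by 80 mm high, walls 7 mm. Origin: centre of its underside, on the bench. Its x axis points from its front wall (robot side) to its rear wall (hinge side); z is up. Inside, a steel pedestal 45 mm high carries the filter.
- lid (a joint): Angle of the chamber's lid: 0 = shut, 1.57 = upright, 1.8 = rear stop; starts leaning back at 1.62 to 1.75. The stiff hinge holds it near upright; below about 1.25 rad it falls by itself towards the chamber's front (robot side). A worn damper slows it: from there it takes about 2.3 to 4 s, slow at first, and hits the rim at 0.55 to 0.85 rad/s, which is too hard.
- lid_edge (a point): Middle of the lid's free edge, on its inner face (the underside; it looks at the robot when open). The lid is a flat aluminium plate, 175 mm from hinge to free edge, 190 mm wide, 8 mm thick, 0.6 kg, no handle, a yellow stripe along the free edge. Shut, its inner face is 81 mm above the bench.
- lid_hinge (a point): Middle of the hinge axis, at the lid's inner face, 81 mm above the bench over the chamber's rear wall; the axis runs along the chamber's y. The shut lid overhangs the chamber's front wall by 25 mm: a finger slanting forwards and down can stay under the overhang until the lid is shut, then slide out towards the robot.
- filter: Loose steel disc with a teal filter on it, 84 mm across, 8 mm thick, lying on the pedestal inside the chamber. Origin: centre of its underside.
- bottle: Loose amber bottle, 56 mm across, 115 mm high, left of the chamber. Origin: centre of its underside.
- beaker: Loose clear plastic beaker, 68 mm across, 80 mm high, left of the chamber and nearer the robot. Origin: centre of its underside.
- gauge: Loose round black pressure gauge with a white dial on a small foot, 90 mm across, 50 mm deep, 95 mm high, right of the chamber. Origin: centre of its underside.
- clamp_ring: Loose steel clamp disc with a teal centre, 84 mm across, 22 mm high, right of the chamber and nearer the robot. Origin: centre of its underside.
- screwdriver: Loose screwdriver lying on the bench at the far right of the chamber, roughly along the chamber's x, under 40 mm high. Origin: on the bench, under its middle.

How it is judged:
By the outcome, as a careful person would: the job done as asked, in the order asked, and still so for the second after the job is handed in, with the robot touching nothing.
It also fails if it takes over 40 s, if anything falls off the work surface, if the arm or the gripper's body presses on something with over 40 N, if the wrist force passes 120 N, or if a joint passes its speed limit or range.

ROBOT

A 6-joint arm with a two-finger parallel gripper is mounted at the origin on the work surface. World frame = base frame: x ahead of the robot, y to its left, z up, the work surface at z = 0. Lengths are in m, angles in rad, forces in N, time in s.
With the tool pointing down it reaches from about 0.275 to 0.75 m from the base axis. Payload 10.2 kg.
Tool frame: the origin (TCP) lies at the very end of the fingers, on their centre line; the grasp point (between the pads) lies 19 mm behind it; z points along the fingers, y is the line along which they close (so a half turn about z gives the same grasp; the last joint's range is limited). The gripper opens to 85 mm and grips with 20 to 120 N. Pads are 22 mm wide; open, the fingers measure 114 mm over their backs; the gripper's body (76 mm by 85 mm) begins 54 mm behind the grasp point. The pads swing forward as they close: fully open they stand 13 mm farther back than shut.
Start: joints at [0.926, 0.313, 1.498, -0, 1.331, -0.223], TCP at [0.215, 0.479, 0.231] pointing down, gripper open.
Joint ranges: [-2.94, 2.94], [-0.97, 2.17], [0.19, 2.56], [-1.23, 4.37], [0.02, 3.11], [-2.88, 2.88]. Speed limits (rad/s): [2.39, 2.39, 3.01, 3.14, 3.14, 3.14].

INTERFACE

Orientations are given as a rotation vector (axis times angle).
In Python, from cell import r gives the robot as it stands.
- The arm moves only by the shell command python3 -m handwheel 'ROWS' [OPENING] [FORCE]. ROWS is JSON, one flat list of numbers, 6 for each row, row after row: the shift along the world's x, y, z in mm, then the turn, a rotation vector about the world's x, y, z in rad. In form: [dx, dy, dz, rx, ry, rz, dx, dy, dz, rx, ry, rz, ...]. A call has 1 to 5 rows; each row shifts and turns the commanded pose from where the row before left it; what a row does not reach is not made up. A row lasts 1/12 s, in which the tool goes at most 41.7 mm and 7.16 degrees, less where a joint would pass 70% of its speed; a pose out of reach is approached as far as the arm can. A call with a gripper value outside its range is refused whole. OPENING is the opening, from 0 (shut) to 1 (fully open), set as the call begins (- or left out, the last holds). The fingers move at their own pace and stop on an object; FORCE is the grip in N (left out, the last holds). Time passes only in rows, so rows that do not move let the fingers close. It gives the time, the measured TCP pose, the force, the opening and the grip force at its end, in the units of the state.
- r.read_state(): the state, without advancing time (a new reading comes with each control period).
- r.grab_frame(name): name is "scene" or "top"; returns (picture, depth): 400x640x3 uint8, red, green, blue; 400x640 float32, m along the optical axis (not along the pixel's ray), 0 where there is no reading.
- r.camera_info(name): a dict with "fx", "fy", "cx", "cy" (pixels), "k1" (the pictures are not rectified: a ray, as slopes to the right and down, at radius r is drawn at 1 + k1 r^2 times it, then the intrinsics apply), "T" (4x4, takes a point from camera to world coordinates). Camera axes: x right, y up, looking along -z (the intrinsics and any distortion apply to the point x, -y, -z); pixel columns grow to the right and rows downward; lengths in m; the calibration is good to about 2 mm. A picture is of the moment at which its call begins. camera_info takes no time and is no camera call.
- r.hand_in(): hands the job in; it is judged then, once.
The state is a dict: "time_s": time; "joint_positions": joint angles; "qvel": joint speeds; "tau": joint torques, N m; "tcp_pos": TCP position; "tool_rot": TCP orientation; "force": force on the tool from outside, world axes, zero at the start; "wrist_torque": the same for the moment, N m; "gripper_width": finger opening in m; "gripper_force": force on a finger pad.
Only numpy, scipy, OpenCV 4.12 (cv2) and the standard library are available. Lean on these libraries where they do the work, as an engineer would, in place of code of your own. Each camera call takes 0.05 s, during which the arm holds its last target. There are 200 camera calls.

## Working session

There is one attempt and no reset: what is moved stays moved. The work goes in short steps, Python scripts to look and compute and a shell command to move; the robot and the scene stay as the last step left them, time stands still between calls to the robot, and variables do not carry over. Pictures are saved under pics/ and viewed, at most 10 in all, crops included, and the job is handed in when it is done.

```bash
mkdir -p pics; ls; cat > h.py <<'E'
import numpy as np,cv2
from cell import r
def px2w(cam,u,v,d=None,z=None):
    c=r.camera_info(cam);T=np.array(c["T"])
    a=np.array([(u-c["cx"])/c["fx"],(v-c["cy"])/c["fy"]]);p=a.copy()
    for _ in range(10): p=a/(1+c["k1"]*(p@p))
    ray=np.array([p[0],-p[1],-1.0])
    if d is None:
        w=T[:3,:3]@ray; d=(z-T[2,3])/w[2]
    return T[:3,:3]@(ray*d)+T[:3,3]
E
python3 - <<'E'
from h import *
for n in("scene","top"):
    p,d=r.grab_frame(n); cv2.imwrite(f"pics/{n}0.png",p[:,:,::-1]); np.save(f"{n}0.npy",d)
    c=r.camera_info(n); print(n,{k:c[k] for k in c if k!="T"}); print(np.round(c["T"],3))
print(r.read_state())
E
```

```text
pics
scene {'fx': 366.875708017816, 'fy': 366.875708017816, 'cx': 321.1060107757582, 'cy': 206.25146546962503, 'k1': -0.003825642832941072}
[[ 0.706 -0.583  0.402  0.925]
 [ 0.708  0.571 -0.417 -0.394]
 [ 0.014  0.578  0.816  0.858]
 [ 0.     0.     0.     1.   ]]
top {'fx': 442.0023789870138, 'fy': 442.0023789870138, 'cx': 313.40455415618874, 'cy': 197.5874576364456, 'k1': 0.011236569061571347}
[[ 0.011  0.991 -0.132  0.382]
 [-1.     0.012  0.01   0.032]
 [ 0.011  0.132  0.991  1.238]
 [ 0.     0.     0.     1.   ]]
{'time_s': 0.1, 'joint_positions': array([ 9.25616367e-01,  3.13393651e-01,  1.49835666e+00,  1.99459035e-05,
        1.33103728e+00, -2.23401002e-01]), 'qvel': array([ 0.00015333, -0.00223433, -0.00229213,  0.00036765, -0.00175543,
        0.000412  ]), 'tau': array([ 2.07012927e-03, -4.12893605e+01, -2.60140371e+01, -1.58265489e-04,
        2.99621192e-03,  1.77386664e-05]), 'tcp_pos': array([0.21478789, 0.47879334, 0.23079419]), 'tool_rot': array([-6.57527089e-01, -3.07148016e+00,  1.68967660e-03]), 'force': array([-0.01324072, -0.00496026,  0.36002425]), 'wrist_torque': array([-0.06168949, -0.00205671,  0.0279869 ]), 'gripper_force': 0.0, 'gripper_width': 0.08524152550757508}
```

View pics/scene0.png

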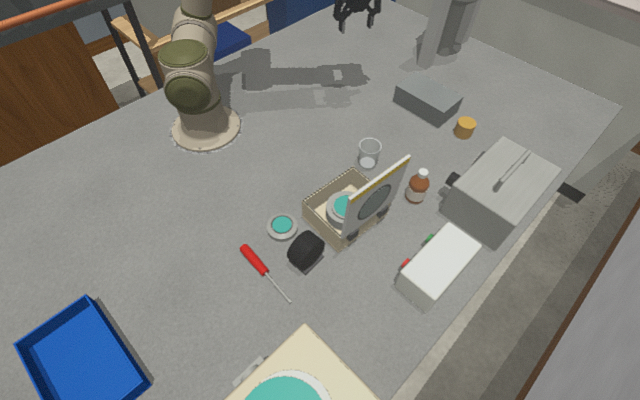

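View pics/top0.png

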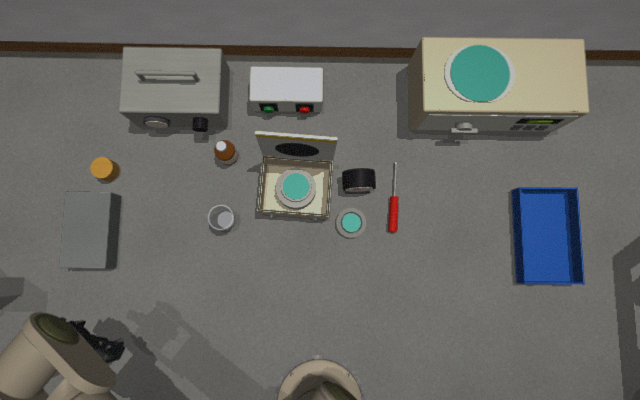

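The scene view shows the lid open, with the chamber at about (345,205). In the top view the box spans (258..331, 155..220) and the stripe runs from (257,133) to (337,138). I'll enlarge it.

```bash
python3 - <<'E'
import cv2
p=cv2.imread("pics/top0.png")[120:240,195:355]; cv2.imwrite("pics/top0c.png",cv2.resize(p,None,fx=5,fy=5,interpolation=cv2.INTER_CUBIC))
E
```

```text
(no output)
```

View pics/top0c.png

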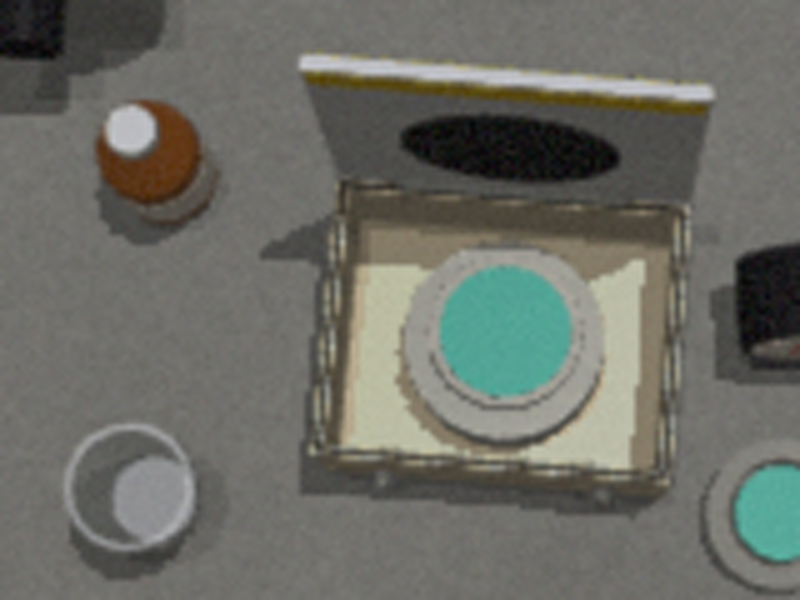

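The enlarged crop gives these rim corners: FL (312,452), FR (665,482), RL (343,183), RR (690,208). The lid's inner top edge runs from (303,70) to (710,102).

```bash
python3 - <<'E'
from h import *
d=np.load("top0.npy")
f=lambda x,y:(195+(x-2)/5,120+(y-2)/5)
P={k:px2w("top",*f(*c),z=.08) for k,c in dict(FL=(312,452),FR=(665,482),RL=(343,183),RR=(690,208)).items()}
for k in P: print(k,P[k].round(4))
print("w",np.linalg.norm(P["FL"]-P["FR"]),np.linalg.norm(P["RL"]-P["RR"]),"d",np.linalg.norm(P["FL"]-P["RL"]),np.linalg.norm(P["FR"]-P["RR"]))
for n,c in dict(l=(303,70),r=(710,102)).items():
    print(n,px2w("top",*f(*c),z=.255).round(4))
for c in [(370,100),(500,100),(650,110),(340,150),(650,170),(500,78),(380,68)]:
    u,v=f(*c); dd=d[int(round(v)),int(round(u))]; print(c,px2w("top",round(u),round(v),dd).round(4))
for n,c,z in [("bottle",(132,130),.115),("beaker",(130,487),.08),("gauge",(800,250),.095),("ring",(780,512),.022),("filter",(506,330),.053)]: print(n,px2w("top",*f(*c),z=z).round(3))
E
```

```text
FL [0.5024 0.1686 0.08  ]
FR [ 0.4888 -0.0172  0.08  ]
RL [0.6472 0.1561 0.08  ]
RR [ 0.636  -0.0296  0.08  ]
w 0.1863549161570974 0.18604151537396368 d 0.1452757933299378 0.1477350558559049
l [0.6597 0.1569 0.255 ]
r [ 0.6472 -0.0292  0.255 ]
(370, 100) [0.6555 0.1288 0.216 ]
(500, 100) [0.653  0.0667 0.2284]
(650, 110) [ 0.6489 -0.0036  0.2296]
(340, 150) [0.6528 0.152  0.1268]
(650, 170) [ 0.6423 -0.0072  0.1358]
(500, 78) [0.6571 0.0659 0.2571]
(380, 68) [0.6615 0.1209 0.2554]
bottle [0.666 0.262 0.115]
beaker [0.483 0.263 0.08 ]
gauge [ 0.611 -0.087  0.095]
ring [ 0.478 -0.083  0.022]
filter [0.573 0.069 0.053]
```

```bash
python3 -m handwheel '[18,-36.5,3,0,0,-0.111,18,-36.5,3,0,0,-0.111,18,-36.5,3,0,0,-0.111,18,-36.5,3,0,0,-0.111,18,-36.5,3,0,0,-0.111]' 0 20
python3 -m handwheel '[18,-36.5,3,0,0,-0.111,18,-36.5,3,0,0,-0.111,18,-36.5,3,0,0,-0.111,18,-36.5,3,0,0,-0.111,18,-36.5,3,0,0,-0.111]'
python3 -m handwheel '[18,-36.5,3,0,0,-0.111,0,0,-10,-0.008,-0.112,0,0,0,-10,-0.008,-0.112,0,0,0,-10,-0.008,-0.112,0,0,0,-10,-0.008,-0.112,0]'
python3 -m handwheel '[0,0,-10,-0.008,-0.112,0,0,0,-10,-0.008,-0.112,0,0,0,-10,-0.008,-0.112,0,0,0,0,0,0,0]'
python3 - <<'E'
from h import *
from scipy.spatial.transform import Rotation as R
s=r.read_state(); print(s); print(R.from_rotvec(s["tool_rot"]).as_matrix().round(3))
p,d=r.grab_frame("scene"); cv2.imwrite("pics/s1.png",cv2.resize(p[60:260,200:440,::-1],None,fx=3,fy=3,interpolation=cv2.INTER_CUBIC))
E
```

```text
time_s: 0.52
tcp_pos: [0.3051, 0.2947, 0.2462]
tool_rot: [-1.481, -2.771, 0.0]
force: [0.9, 0.2, 0.5]
gripper_width: 0.0255
gripper_force: 0.0
time_s: 0.93
tcp_pos: [0.3952, 0.112, 0.2614]
tool_rot: [-2.184, -2.258, -0.0]
force: [0.8, 1.0, -0.1]
gripper_width: -0.0002
gripper_force: 0.0
time_s: 1.35
tcp_pos: [0.4129, 0.0772, 0.2242]
tool_rot: [2.033, 1.89, 0.438]
force: [0.3, 0.1, -0.2]
gripper_width: -0.0
gripper_force: 0.0
time_s: 1.68
tcp_pos: [0.4098, 0.0782, 0.1914]
tool_rot: [1.824, 1.698, 0.69]
force: [-0.2, 0.6, -0.4]
gripper_width: -0.0002
gripper_force: 0.0
{'time_s': 1.6833, 'joint_positions': array([-0.11371781, -0.19438024,  2.36739045,  0.15592867,  0.20112586,
       -0.18257789]), 'qvel': array([ 1.09925328e-04,  7.65693673e-03, -1.98808975e-01, -1.31833475e-01,
        3.48864870e-01,  1.42351674e-01]), 'tau': array([ -0.44862505, -14.90886927, -23.53157222,   1.08951487,
        -5.14700398,  -1.1109589 ]), 'tcp_pos': array([0.40983379, 0.07822068, 0.19139994]), 'tool_rot': array([1.82378894, 1.69800209, 0.69005591]), 'force': array([-0.18799007,  0.62669257, -0.36743978]), 'wrist_torque': array([0.03290244, 0.37246836, 0.00523228]), 'gripper_force': 0.0, 'gripper_width': -0.00023433142942464805}
[[ 0.071  0.716  0.695]
 [ 0.997 -0.052 -0.048]
 [ 0.002  0.696 -0.718]]
```

View pics/s1.png

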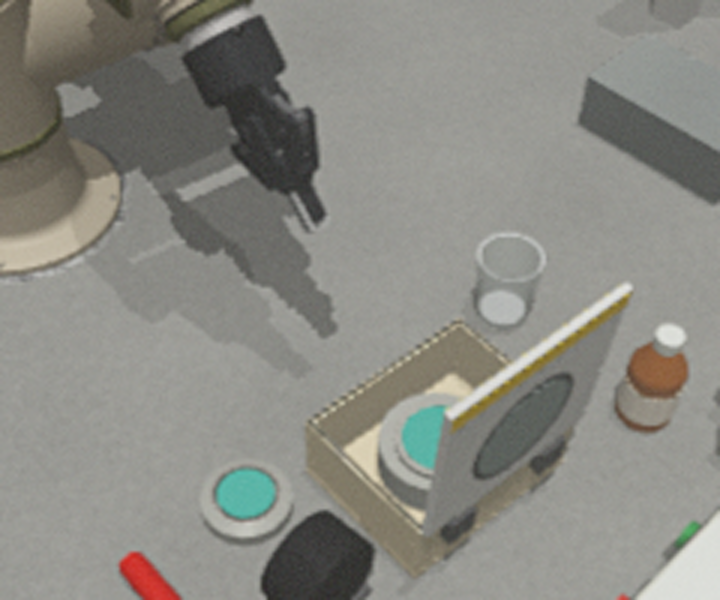

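```bash
python3 -m handwheel '[10,0,-30,0,0,0,15,0,-30,0,0,0,15,0,-30,0,0,0,0,0,0,0,0,0]'
python3 - <<'E'
from h import *
s=r.read_state(); print(s["joint_positions"].round(3),s["qvel"].round(2))
E
python3 -m handwheel '[7,0,-20,0,0,0,0,0,-10,0,0,0,0,0,0,0,0,0]'
python3 - <<'E'
from h import *
s=r.read_state(); print(s["joint_positions"].round(3),s["qvel"].round(2))
E
```

```text
time_s: 2.07
tcp_pos: [0.435, 0.0831, 0.1565]
tool_rot: [1.822, 1.708, 0.709]
force: [0.4, -0.9, -0.1]
gripper_width: 0.0004
gripper_force: 0.0
[-0.101 -0.038  2.362  0.707  0.06  -0.726] [-0.   -0.04  0.02 -0.38 -0.    0.37]
time_s: 2.32
tcp_pos: [0.4371, 0.0849, 0.1513]
tool_rot: [1.82, 1.709, 0.714]
force: [-0.4, -0.4, 0.1]
gripper_width: -0.0001
gripper_force: 0.0
[-0.096 -0.017  2.364  1.068  0.045 -1.084] [-0.   -0.01  0.01 -0.35 -0.01  0.36]
```

```bash
cat > fk.py <<'E'
import numpy as np
from scipy.optimize import lstsq if False else least_squares
E
cat > fk.py <<'E'
import numpy as np
from scipy.optimize import least_squares
# j2,j3,j5, r (in-plane), z
D=[]
for j1,j2,j3,j5,p in [(.9256,.3134,1.4984,1.331,(.2148,.4788,.2308)),(-.1137,-.1944,2.3674,.2011,(.4098,.0782,.1914)),(-.101,-.038,2.362,.06,(.435,.0831,.1565)),(-.096,-.017,2.364,.045,(.4371,.0849,.1513))]:
    D.append((j2,j3,j5,p[0]*np.cos(j1)+p[1]*np.sin(j1),p[2],-p[0]*np.sin(j1)+p[1]*np.cos(j1)))
D=np.array(D)
def fk(q,P):
    c0,H,L2,L3,o,Lt=P; a,b=q[0],q[0]+q[1]; c=b+q[2]
    return np.array([c0+L2*np.sin(a)+L3*np.sin(b)+o*np.cos(b)+Lt*np.sin(c),H+L2*np.cos(a)+L3*np.cos(b)-o*np.sin(b)+Lt*np.cos(c)])
pri=np.array([0,.2,.4,.35,0,.25])
sol=least_squares(lambda P:np.r_[np.concatenate([(fk(d[:3],P)-d[3:5])*100 for d in D]),.05*(P-pri)],pri).x
def ik(r,z,a):  # a: slope below horizontal
    s=np.pi/2+a
    return least_squares(lambda q:np.r_[fk(q,sol)-[r,z],.3*(q.sum()-s)],[.2,1.9,.5]).x
if __name__=="__main__":
    print(sol.round(3),D[:,5].round(3)); print([(fk(d[:3],sol)-d[3:5]).round(4) for d in D])
    for a in (50,55,60,65,70):
        print(a,[ik(r,z,np.radians(a)).round(2) for r,z in [(.465,.06),(.48,.12),(.52,.18),(.54,.22)]])
E
python3 fk.py
```

```text
[0.044 0.161 0.414 0.356 0.02  0.22 ] [0.116 0.124 0.127 0.126]
[array([-0.,  0.]), array([-0.0001, -0.0002]), array([0.0006, 0.0008]), array([-0.0005, -0.0006])]
50 [array([ 0.33,  2.33, -0.22]), array([0.18, 2.24, 0.02]), array([0.14, 2.05, 0.25]), array([0.12, 1.94, 0.39])]
55 [array([ 0.31,  2.28, -0.07]), array([0.18, 2.18, 0.16]), array([0.15, 1.99, 0.38]), array([0.14, 1.88, 0.52])]
60 [array([0.31, 2.23, 0.08]), array([0.19, 2.13, 0.3 ]), array([0.17, 1.94, 0.51]), array([0.16, 1.81, 0.64])]
65 [array([0.32, 2.18, 0.21]), array([0.21, 2.07, 0.43]), array([0.2 , 1.87, 0.63]), array([0.19, 1.75, 0.76])]
70 [array([0.33, 2.12, 0.34]), array([0.23, 2.01, 0.55]), array([0.23, 1.81, 0.75]), array([0.23, 1.69, 0.88])]
```

```bash
cat >> h.py <<'E'
HX=np.array([.6434,.0643,.081]);EX=np.array([.9976,-.070,0]);EY=np.array([.070,.9976,0])
def tosh(p): q=np.asarray(p)-HX; return np.stack([q@EX,q@EY,q[...,2]],-1)
def cloud(cam):
    p,d=r.grab_frame(cam);c=r.camera_info(cam);T=np.array(c["T"])
    v,u=np.mgrid[0:400,0:640];a=np.stack([(u-c["cx"])/c["fx"],(v-c["cy"])/c["fy"]],-1);q=a.copy()
    for _ in range(5): q=a/(1+c["k1"]*(q**2).sum(-1,keepdims=True))
    P=np.stack([q[...,0],-q[...,1],-np.ones(d.shape)],-1)*d[...,None]
    return p,tosh((P@T[:3,:3].T+T[:3,3])[d>0])
def lid():
    p,S=cloud("scene"); rho=np.hypot(S[:,0],S[:,2])
    m=(abs(S[:,1])>.052)&(abs(S[:,1])<.088)&(rho>.09)&(rho<.18)&(S[:,2]>.012)&(S[:,0]<.06)
    th=np.arctan2(S[m,2],-S[m,0])+np.arcsin(.008/rho[m])*-1
    return round(float(np.median(th)),3),round(float(np.percentile(th,75)-np.percentile(th,25)),3),int(m.sum())
def st():
    s=r.read_state(); from scipy.spatial.transform import Rotation as R
    z=R.from_rotvec(s["tool_rot"]).as_matrix()[:,2]
    print("t",round(s["time_s"],2),"s,y,h(abs)",(tosh(s["tcp_pos"])+[0,0,.081]).round(4),"xyz",s["tcp_pos"].round(4),"a",round(np.degrees(np.arcsin(-z[2])),1),"q",s["joint_positions"].round(2),"F",s["force"].round(1))
if __name__=="__main__": st(); print("lid",lid()); st()
E
python3 -m handwheel '[0,0,25,0.008,0.115,0,0,0,25,0.008,0.115,0,0,0,25,0.008,0.115,0,0,0,25,0.008,0.115,0,0,0,25,0.008,0.115,0]'
python3 -m handwheel '[0,0,25,0.008,0.115,0,0,0,25,0.008,0.115,0,0,0,0,0,0,0]'
python3 h.py
```

```text
time_s: 2.73
tcp_pos: [0.4458, 0.1087, 0.2123]
tool_rot: [1.982, 1.919, 0.632]
force: [0.6, 0.8, -0.3]
gripper_width: 0.0
gripper_force: 0.0
time_s: 2.98
tcp_pos: [0.4503, 0.1086, 0.2604]
tool_rot: [2.119, 2.025, 0.477]
force: [0.8, 0.1, 0.6]
gripper_width: 0.0004
gripper_force: 0.0
t 2.98 s,y,h(abs) [-0.1957  0.0307  0.2604] xyz [0.4503 0.1086 0.2604] a 69.1 q [-0.09 -0.05  1.88  0.15  0.97 -0.11] F [0.8 0.1 0.6]
lid (1.647, 0.009, 477)
t 3.03 s,y,h(abs) [-0.1965  0.0311  0.2575] xyz [0.4496 0.1091 0.2575] a 68.9 q [-0.09 -0.05  1.89  0.15  0.96 -0.11] F [-0.2  0.1 -1.4]
```

```bash
python3 -m handwheel '[34,-7,15,0.006,0.093,0,34,-7,15,0.006,0.093,0,34,-7,12,0.006,0.093,0,35,-7,0,0.006,0.093,0]'
python3 - <<'E'
from h import *
from scipy.spatial.transform import Rotation as R
st(); M=R.from_rotvec(r.read_state()["tool_rot"]).as_matrix(); print(M.round(3))
# desired vertical: y along +EX, z down
Y=EX;Z=np.array([0,0,-1.]);X=np.cross(Y,Z); print((R.from_matrix(np.c_[X,Y,Z]@M.T)).as_rotvec().round(3))
E
```

```text
time_s: 3.37
tcp_pos: [0.5805, 0.0822, 0.2979]
tool_rot: [-2.231, -2.079, -0.12]
force: [0.9, 1.2, 2.0]
gripper_width: 0.0002
gripper_force: 0.0
t 3.37 s,y,h(abs) [-0.064   0.0135  0.2979] xyz [0.5805 0.0822 0.2979] a 83.2 q [-0.11  0.41  1.19  0.12  1.56 -0.04] F [0.9 1.2 2. ]
[[ 0.071  0.997 -0.004]
 [ 0.991 -0.07   0.118]
 [ 0.118 -0.012 -0.993]]
[-0.119 -0.004  0.   ]
```

```bash
python3 -m handwheel '[38,-7,2,-0.04,0,0,38,-7,1,-0.04,0,0,37,-7,1,-0.04,0,0,0,0,0,0,0,0]'
python3 h.py
```

```text
time_s: 3.7
tcp_pos: [0.695, 0.0611, 0.2939]
tool_rot: [-2.297, -2.136, 0.008]
force: [-0.0, 0.0, -2.7]
gripper_width: 0.0001
gripper_force: 0.0
t 3.7 s,y,h(abs) [0.0517 0.0004 0.2939] xyz [0.695  0.0611 0.2939] a 89.6 q [-0.08  0.72  0.7  -0.    1.72 -0.01] F [-0.   0.  -2.7]
lid (1.648, 0.008, 310)
t 3.75 s,y,h(abs) [0.049  0.0011 0.295 ] xyz [0.6924 0.0619 0.295 ] a 89.5 q [-0.08  0.72  0.71  0.    1.72 -0.01] F [-0.5  0.8 -0. ]
```

```bash
python3 -m handwheel '[0,0,-31,0,0,0,0,0,-31,0,0,0,-8,0.6,0,0,0,0,-6,0.4,0,0,0,0,-5,0.4,0,0,0,0]'
python3 h.py
python3 -m handwheel '[-5,0.4,0,0,0,0,-5,0.4,0,0,0,0,-5,0.4,0,0,0,0,-5,0.4,0,0,0,0,-5,0.4,0,0,0,0]'
python3 h.py
```

```text
time_s: 4.17
tcp_pos: [0.6699, 0.0644, 0.2378]
tool_rot: [-2.29, -2.142, -0.002]
force: [1.4, -1.1, -0.6]
gripper_width: 0.0
gripper_force: 0.9
t 4.17 s,y,h(abs) [0.0264 0.002  0.2378] xyz [0.6699 0.0644 0.2378] a 89.6 q [-0.08  0.66  0.96  0.01  1.53 -0.01] F [ 1.4 -1.1 -0.6]
lid (1.608, 0.009, 324)
t 4.22 s,y,h(abs) [0.0261 0.0024 0.2385] xyz [0.6696 0.0648 0.2385] a 89.6 q [-0.08  0.66  0.96  0.01  1.53 -0.01] F [-0.6  0.5  0.3]
time_s: 4.63
tcp_pos: [0.6459, 0.0676, 0.2375]
tool_rot: [-2.282, -2.145, -0.008]
force: [1.0, -1.5, 0.6]
gripper_width: -0.0003
gripper_force: 0.9
t 4.63 s,y,h(abs) [0.0023 0.0035 0.2375] xyz [0.6459 0.0676 0.2375] a 89.4 q [-0.08  0.6   1.06  0.01  1.49 -0.02] F [ 1.  -1.5  0.6]
lid (1.464, 0.01, 442)
t 4.68 s,y,h(abs) [0.0016 0.0037 0.2375] xyz [0.6453 0.0679 0.2375] a 89.3 q [-0.08  0.6   1.06  0.01  1.49 -0.02] F [-0.7 -0.1  0.6]
```

```bash
python3 -m handwheel '[-5,0.2,-2,0,0,0,-5,0.2,-2,0,0,0,-5,0.2,-2,0,0,0,-5,0.2,-2,0,0,0,-5,0.2,-2,0,0,0]'
python3 -m handwheel '[-5,0.2,-1,0,0,0,-4,0.2,0,0,0,0]'
python3 h.py;python3 -c "from h import *;print(lid(),lid())"
```

```text
time_s: 5.1
tcp_pos: [0.6209, 0.0689, 0.2271]
tool_rot: [-2.281, -2.145, -0.009]
force: [2.3, -0.1, 1.2]
gripper_width: -0.0001
gripper_force: 0.7
time_s: 5.27
tcp_pos: [0.6117, 0.0693, 0.2259]
tool_rot: [-2.28, -2.145, -0.008]
force: [1.1, -1.4, -0.3]
gripper_width: 0.0
gripper_force: 0.4
t 5.27 s,y,h(abs) [-0.032   0.0028  0.2259] xyz [0.6117 0.0693 0.2259] a 89.3 q [-0.08  0.52  1.21  0.01  1.42 -0.02] F [ 1.1 -1.4 -0.3]
lid (1.242, 0.011, 560)
t 5.32 s,y,h(abs) [-0.0324  0.0028  0.2262] xyz [0.6113 0.0694 0.2262] a 89.3 q [-0.08  0.52  1.21  0.01  1.42 -0.02] F [-1.   0.9  0.2]
(1.236, 0.011, 556) (1.232, 0.011, 558)
```

```bash
python3 -m handwheel '[-4,0.2,0,0,0,0]' | head -1
python3 -c "from h import *;print(lid(),lid(),lid(),lid(),lid());st()"
```

```text
time_s: 5.5
(1.224, 0.011, 572) (1.218, 0.011, 578) (1.213, 0.011, 568) (1.21, 0.011, 571) (1.206, 0.012, 576)
t 5.75 s,y,h(abs) [-0.0351  0.0026  0.2264] xyz [0.6085 0.0694 0.2264] a 89.3 q [-0.08  0.51  1.22  0.01  1.41 -0.02] F [ 0.5 -1.4  0.1]
```

```bash
python3 -m handwheel '[2,0,28,0,0,0,0,0,28,0,0,0,-38,2.5,3,-0.008,-0.11,0,-38,2.5,0,-0.008,-0.11,0,-38,2.5,0,-0.008,-0.11,0]'
python3 h.py
```

```text
time_s: 6.17
tcp_pos: [0.5126, 0.0756, 0.2858]
tool_rot: [2.127, 2.003, 0.299]
force: [1.5, 0.0, 0.7]
gripper_width: -0.0003
gripper_force: 0.0
t 6.17 s,y,h(abs) [-0.1313  0.0021  0.2858] xyz [0.5126 0.0756 0.2858] a 73.5 q [-0.09  0.11  1.64  0.02  1.11 -0.03] F [1.5 0.  0.7]
lid (1.156, 0.011, 814)
t 6.22 s,y,h(abs) [-0.1473  0.0036  0.2784] xyz [0.4967 0.0782 0.2784] a 74.2 q [-0.09  0.08  1.68  0.02  1.1  -0.03] F [-10.8   2.2 -12.9]
```

```bash
python3 -m handwheel '[0,-0.3,-31,-0.006,-0.08,0,0,-0.3,-31,-0.006,-0.08,0,0,-0.3,-30,0,0,0]'
python3 h.py
```

```text
time_s: 6.47
tcp_pos: [0.5108, 0.0753, 0.1936]
tool_rot: [2.028, 1.914, 0.438]
force: [0.4, -0.6, -0.7]
gripper_width: -0.0
gripper_force: 0.0
t 6.47 s,y,h(abs) [-0.133   0.0017  0.1936] xyz [0.5108 0.0753 0.1936] a 64.5 q [-0.09  0.12  1.91  0.03  0.66 -0.05] F [ 0.4 -0.6 -0.7]
lid (1.115, 0.011, 831)
t 6.52 s,y,h(abs) [-0.1349  0.0015  0.1875] xyz [0.5089 0.0753 0.1875] a 65.2 q [-0.09  0.13  1.92  0.03  0.66 -0.05] F [-2.9  0.4 -7.1]
```

```bash
python3 -m handwheel '[12,-0.8,1,0,0,0,12,-0.8,1,0,0,0]'|head -1
python3 h.py
```

```text
time_s: 6.68
t 6.68 s,y,h(abs) [-0.1065  0.0016  0.1969] xyz [0.5372 0.0733 0.1969] a 64.8 q [-0.09  0.18  1.84  0.03  0.69 -0.05] F [0.4 0.5 0.2]
lid (1.079, 0.012, 832)
t 6.73 s,y,h(abs) [-0.1043  0.0012  0.1978] xyz [0.5395 0.0728 0.1978] a 64.6 q [-0.09  0.18  1.83  0.03  0.69 -0.05] F [0.2 0.2 1.1]
```

```bash
python3 -m handwheel '[0,0,0,0,0,0,0,0,0,0,0,0,-1,0,-0.6,0,0,0,-1.5,0.1,-1,0,0,0,-1.7,0.1,-1.2,0,0,0]'
python3 h.py
```

```text
time_s: 7.15
tcp_pos: [0.5321, 0.0736, 0.1938]
tool_rot: [2.031, 1.915, 0.435]
force: [0.1, 0.7, 0.4]
gripper_width: -0.0001
gripper_force: 0.0
t 7.15 s,y,h(abs) [-0.1117  0.0015  0.1938] xyz [0.5321 0.0736 0.1938] a 64.7 q [-0.09  0.17  1.85  0.03  0.68 -0.05] F [0.1 0.7 0.4]
lid (0.976, 0.013, 859)
t 7.2 s,y,h(abs) [-0.1121  0.0015  0.1934] xyz [0.5317 0.0737 0.1934] a 64.8 q [-0.09  0.17  1.86  0.03  0.68 -0.05] F [-0.2  0.7 -0. ]
```

```bash
python3 -m handwheel '[-1.5,0.1,-1.2,0,0,0,-1.5,0.1,-1.3,0,0,0,-1.5,0.1,-1.3,0,0,0,-1.5,0.1,-1.3,0,0,0,-1.5,0.1,-1.3,0,0,0]'
python3 h.py
```

```text
time_s: 7.62
tcp_pos: [0.5247, 0.0741, 0.187]
tool_rot: [2.031, 1.916, 0.435]
force: [-0.9, -0.2, -0.8]
gripper_width: 0.0003
gripper_force: 0.3
t 7.62 s,y,h(abs) [-0.1191  0.0014  0.187 ] xyz [0.5247 0.0741 0.187 ] a 64.7 q [-0.09  0.16  1.88  0.03  0.66 -0.05] F [-0.9 -0.2 -0.8]
lid (0.842, 0.014, 861)
t 7.67 s,y,h(abs) [-0.1195  0.0015  0.1867] xyz [0.5243 0.0741 0.1867] a 64.8 q [-0.09  0.16  1.88  0.03  0.66 -0.05] F [-1.  -0.4 -0.9]
```

```bash
python3 -c "
import numpy as np
t=.84
while t>0.001:
    n=max(t-(.10 if t>.25 else .05),0); s=-175*(np.cos(n)-np.cos(t))/5; h=175*(np.sin(n)-np.sin(t))/5
    print(round(t,2),round(n,2),'row',round(s*.9976,2),round(-s*.07,2),round(h,2)); t=n
"
python3 -m handwheel '[-2.5,0.1,-2.4,0,0,0,-2.5,0.1,-2.4,0,0,0,-2.4,0.1,-2.4,0,0,0,-2.4,0.1,-2.5,0,0,0,-2.4,0.1,-2.5,0,0,0]'
python3 h.py
```

```text
0.84 0.74 row -2.48 0.17 -2.46
0.74 0.64 row -2.22 0.16 -2.7
0.64 0.54 row -1.94 0.14 -2.91
0.54 0.44 row -1.64 0.12 -3.09
0.44 0.34 row -1.33 0.09 -3.24
0.34 0.24 row -1.0 0.07 -3.35
0.24 0.19 row -0.37 0.03 -1.71
0.19 0.14 row -0.29 0.02 -1.73
0.14 0.09 row -0.2 0.01 -1.74
0.09 0.04 row -0.11 0.01 -1.75
0.04 0 row -0.03 0.0 -1.4
time_s: 8.08
tcp_pos: [0.5124, 0.0746, 0.1748]
tool_rot: [2.031, 1.915, 0.435]
force: [-0.5, 0.7, -0.7]
gripper_width: -0.0002
gripper_force: 0.3
t 8.08 s,y,h(abs) [-0.1314  0.0011  0.1748] xyz [0.5124 0.0746 0.1748] a 64.7 q [-0.09  0.15  1.93  0.03  0.62 -0.06] F [-0.5  0.7 -0.7]
lid (0.741, 0.015, 860)
t 8.13 s,y,h(abs) [-0.132   0.0011  0.1741] xyz [0.5118 0.0746 0.1741] a 64.8 q [-0.09  0.15  1.93  0.03  0.62 -0.06] F [-1.  -0.1 -2. ]
```

Caught and following. I'll keep lowering it along the arc.

```bash
python3 -m handwheel '[-2.2,0.2,-2.6,0,0,0,-2.2,0.2,-2.7,0,0,0,-2.2,0.2,-2.7,0,0,0,-2.2,0.2,-2.7,0,0,0,-2.2,0.2,-2.7,0,0,0]'
python3 h.py
python3 -m handwheel '[-1.9,0.1,-2.9,0,0,0,-1.9,0.1,-2.9,0,0,0,-1.9,0.1,-2.9,0,0,0,-1.9,0.1,-2.9,0,0,0,-1.9,0.1,-2.9,0,0,0]'
python3 h.py
```

```text
time_s: 8.55
tcp_pos: [0.5015, 0.0755, 0.1614]
tool_rot: [2.031, 1.915, 0.435]
force: [0.9, -0.4, -1.0]
gripper_width: -0.0001
gripper_force: 0.3
t 8.55 s,y,h(abs) [-0.1423  0.0013  0.1614] xyz [0.5015 0.0755 0.1614] a 64.7 q [-0.09  0.15  1.97  0.04  0.57 -0.06] F [ 0.9 -0.4 -1. ]
lid (0.639, 0.015, 851)
t 8.6 s,y,h(abs) [-0.1429  0.0013  0.1607] xyz [0.5009 0.0756 0.1607] a 64.8 q [-0.09  0.15  1.98  0.04  0.57 -0.06] F [-1.6  0.3 -2.1]
time_s: 9.02
tcp_pos: [0.492, 0.0761, 0.1468]
tool_rot: [2.031, 1.915, 0.435]
force: [-0.8, 0.7, -0.7]
gripper_width: 0.0002
gripper_force: 0.6
t 9.02 s,y,h(abs) [-0.1518  0.0012  0.1468] xyz [0.492  0.0761 0.1468] a 64.7 q [-0.09  0.16  2.02  0.04  0.53 -0.06] F [-0.8  0.7 -0.7]
lid (0.537, 0.016, 828)
t 9.07 s,y,h(abs) [-0.1524  0.0012  0.1462] xyz [0.4915 0.0762 0.1462] a 64.8 q [-0.09  0.16  2.02  0.04  0.53 -0.06] F [-1.5  0.6 -2. ]
```

```bash
python3 -m handwheel '[-1.7,0.1,-3,0,0,0,-1.7,0.1,-3,0,0,0,-1.6,0.1,-3,0,0,0,-1.6,0.1,-3,0,0,0,-1.6,0.1,-3,0,0,0]'
python3 h.py
python3 -m handwheel '[-1.4,0.1,-3,0,0,0,-1.3,0.1,-3,0,0,0,-1.3,0.1,-3,0,0,0,-1.3,0.1,-3,0,0,0,-1.3,0.1,-3,0,0,0]'
python3 h.py
```

```text
time_s: 9.48
tcp_pos: [0.484, 0.0766, 0.1319]
tool_rot: [2.031, 1.915, 0.435]
force: [-0.1, 1.0, -1.3]
gripper_width: 0.0002
gripper_force: 0.5
t 9.48 s,y,h(abs) [-0.1599  0.0011  0.1319] xyz [0.484  0.0766 0.1319] a 64.7 q [-0.09  0.17  2.05  0.04  0.48 -0.07] F [-0.1  1.  -1.3]
lid (0.438, 0.016, 805)
t 9.53 s,y,h(abs) [-0.1605  0.001   0.1312] xyz [0.4834 0.0766 0.1312] a 64.8 q [-0.09  0.17  2.05  0.04  0.48 -0.07] F [-1.1  0.7 -2.4]
time_s: 9.95
tcp_pos: [0.4775, 0.077, 0.1169]
tool_rot: [2.031, 1.915, 0.435]
force: [-0.8, -0.2, -1.2]
gripper_width: 0.0001
gripper_force: 0.5
t 9.95 s,y,h(abs) [-0.1664  0.001   0.1169] xyz [0.4775 0.077  0.1169] a 64.7 q [-0.09  0.18  2.09  0.05  0.43 -0.07] F [-0.8 -0.2 -1.2]
lid (0.34, 0.014, 772)
t 10.0 s,y,h(abs) [-0.167   0.0011  0.1163] xyz [0.4769 0.077  0.1163] a 64.8 q [-0.09  0.18  2.09  0.05  0.43 -0.07] F [-1.6  0.3 -2. ]
```

```bash
python3 -m handwheel '[-1,0.1,-2.6,0,0,0,-0.9,0.1,-2.5,0,0,0,-0.8,0.1,-2.4,0,0,0,-0.8,0.1,-2.2,0,0,0,-0.7,0.1,-2.2,0,0,0]'
python3 h.py
python3 -m handwheel '[-0.5,0,-1.9,0,0,0,-0.5,0,-1.9,0,0,0,-0.5,0,-1.9,0,0,0,-0.4,0,-1.8,0,0,0,-0.4,0,-1.8,0,0,0]'
python3 h.py
```

```text
time_s: 10.42
tcp_pos: [0.4733, 0.0775, 0.1051]
tool_rot: [2.031, 1.915, 0.435]
force: [-1.3, -0.4, -1.2]
gripper_width: 0.0001
gripper_force: 0.7
t 10.42 s,y,h(abs) [-0.1706  0.0013  0.1051] xyz [0.4733 0.0775 0.1051] a 64.7 q [-0.09  0.2   2.11  0.05  0.39 -0.08] F [-1.3 -0.4 -1.2]
lid (0.263, 0.017, 743)
t 10.47 s,y,h(abs) [-0.171   0.0013  0.1046] xyz [0.4729 0.0776 0.1046] a 64.8 q [-0.09  0.2   2.11  0.05  0.39 -0.08] F [-1.1  0.4 -2.1]
time_s: 10.88
tcp_pos: [0.4709, 0.0776, 0.0957]
tool_rot: [2.031, 1.916, 0.435]
force: [-1.7, 1.8, -1.5]
gripper_width: 0.0001
gripper_force: 1.3
t 10.88 s,y,h(abs) [-0.1731  0.0012  0.0957] xyz [0.4709 0.0776 0.0957] a 64.7 q [-0.09  0.21  2.12  0.06  0.36 -0.08] F [-1.7  1.8 -1.5]
lid (0.205, 0.015, 720)
t 10.93 s,y,h(abs) [-0.1733  0.0012  0.0954] xyz [0.4706 0.0776 0.0954] a 64.8 q [-0.09  0.21  2.12  0.06  0.36 -0.08] F [-1.   1.3 -2.9]
```

```bash
python3 -m handwheel '[-0.4,0,-1.8,0,0,0,-0.3,0,-1.8,0,0,0,-0.3,0,-1.8,0,0,0,-0.3,0,-1.8,0,0,0,-0.3,0,-1.8,0,0,0]'
python3 h.py
python3 -m handwheel '[-0.2,0,-1.6,0,0,0,-0.2,0,-1.6,0,0,0,-0.2,0,-1.6,0,0,0,-0.2,0,-1.6,0,0,0,-0.2,0,-1.6,0,0,0]'
python3 h.py
```

```text
time_s: 11.35
tcp_pos: [0.4692, 0.0776, 0.0867]
tool_rot: [2.031, 1.916, 0.435]
force: [-2.3, 2.7, -1.5]
gripper_width: -0.0002
gripper_force: 1.9
t 11.35 s,y,h(abs) [-0.1747  0.0011  0.0867] xyz [0.4692 0.0776 0.0867] a 64.7 q [-0.09  0.23  2.13  0.06  0.34 -0.09] F [-2.3  2.7 -1.5]
lid (0.15, 0.016, 707)
t 11.4 s,y,h(abs) [-0.1749  0.0011  0.0864] xyz [0.469  0.0776 0.0864] a 64.8 q [-0.09  0.23  2.14  0.06  0.34 -0.09] F [-2.7  2.3 -2.1]
time_s: 11.82
tcp_pos: [0.4681, 0.0776, 0.0787]
tool_rot: [2.031, 1.916, 0.434]
force: [-3.7, 3.0, -1.7]
gripper_width: -0.0
gripper_force: 2.3
t 11.82 s,y,h(abs) [-0.1758  0.001   0.0787] xyz [0.4681 0.0776 0.0787] a 64.8 q [-0.09  0.25  2.14  0.07  0.31 -0.1 ] F [-3.7  3.  -1.7]
lid (0.103, 0.016, 684)
t 11.87 s,y,h(abs) [-0.1759  0.001   0.0784] xyz [0.468  0.0776 0.0784] a 64.8 q [-0.09  0.25  2.14  0.07  0.31 -0.1 ] F [-3.3  2.7 -2.4]
```

```bash
python3 -m handwheel '[0,0,-1.4,0,0,0,0,0,-1.4,0,0,0,0,0,-1.4,0,0,0,0,0,-1.3,0,0,0,0,0,-1.3,0,0,0]'
python3 h.py
python3 -m handwheel '[0,0,-1.2,0,0,0,0,0,-1.2,0,0,0,0,0,-1.2,0,0,0,0,0,-1.2,0,0,0,0,0,-1.2,0,0,0]'
python3 h.py
```

```text
time_s: 12.28
tcp_pos: [0.4675, 0.0777, 0.0716]
tool_rot: [2.032, 1.917, 0.433]
force: [-7.5, 2.7, -1.3]
gripper_width: -0.0001
gripper_force: 3.6
t 12.28 s,y,h(abs) [-0.1764  0.0011  0.0716] xyz [0.4675 0.0777 0.0716] a 64.8 q [-0.09  0.26  2.15  0.07  0.29 -0.1 ] F [-7.5  2.7 -1.3]
lid (0.061, 0.014, 635)
t 12.33 s,y,h(abs) [-0.1765  0.0011  0.0713] xyz [0.4674 0.0777 0.0713] a 64.9 q [-0.09  0.26  2.15  0.07  0.29 -0.1 ] F [-5.   2.6 -2.2]
time_s: 12.75
tcp_pos: [0.4672, 0.0778, 0.0653]
tool_rot: [2.033, 1.917, 0.432]
force: [-7.7, 2.8, -2.1]
gripper_width: -0.0
gripper_force: 4.0
t 12.75 s,y,h(abs) [-0.1768  0.0011  0.0653] xyz [0.4672 0.0778 0.0653] a 64.9 q [-0.09  0.28  2.15  0.08  0.27 -0.1 ] F [-7.7  2.8 -2.1]
lid (0.035, 0.008, 218)
t 12.8 s,y,h(abs) [-0.1768  0.0011  0.0652] xyz [0.4671 0.0778 0.0652] a 64.9 q [-0.09  0.28  2.15  0.08  0.27 -0.11] F [-7.7  2.  -1.6]
```

```bash
sed -i 's/S\[:,2\]>.012/S[:,2]>-.01/' h.py; python3 -m handwheel '[-0.1,0,-1,0,0,0,-0.1,0,-1,0,0,0,-0.1,0,-1,0,0,0,-0.1,0,-1,0,0,0]'
python3 h.py
```

```text
time_s: 13.13
tcp_pos: [0.467, 0.0777, 0.0615]
tool_rot: [2.032, 1.917, 0.433]
force: [-6.0, 3.5, -1.3]
gripper_width: 0.0
gripper_force: 3.4
t 13.13 s,y,h(abs) [-0.1769  0.0011  0.0615] xyz [0.467  0.0777 0.0615] a 64.9 q [-0.09  0.29  2.16  0.08  0.26 -0.11] F [-6.   3.5 -1.3]
lid (0.002, 0.015, 634)
t 13.18 s,y,h(abs) [-0.1769  0.0011  0.0614] xyz [0.467  0.0778 0.0614] a 64.9 q [-0.09  0.29  2.16  0.08  0.26 -0.11] F [-7.   3.2 -2.6]
```

```bash
python3 -m handwheel '[-0.1,0,-0.8,0,0,0,-0.1,0,-0.8,0,0,0,-0.1,0,-0.8,0,0,0,-0.1,0,-0.8,0,0,0]'
python3 h.py;python3 -m handwheel '[-0.2,0,-0.7,0,0,0,-0.2,0,-0.7,0,0,0,-0.2,0,-0.7,0,0,0,-0.2,0,-0.7,0,0,0]'
python3 h.py
```

```text
time_s: 13.52
tcp_pos: [0.4671, 0.0777, 0.0586]
tool_rot: [2.032, 1.916, 0.434]
force: [-6.8, 2.4, 1.3]
gripper_width: 0.0001
gripper_force: 2.6
t 13.52 s,y,h(abs) [-0.1769  0.001   0.0586] xyz [0.4671 0.0777 0.0586] a 64.8 q [-0.09  0.29  2.16  0.08  0.25 -0.11] F [-6.8  2.4  1.3]
lid (-0.014, 0.015, 631)
t 13.57 s,y,h(abs) [-0.1768  0.001   0.0586] xyz [0.4671 0.0776 0.0586] a 64.8 q [-0.09  0.29  2.16  0.08  0.25 -0.11] F [-6.2  1.7  0.3]
time_s: 13.9
tcp_pos: [0.4676, 0.0773, 0.0566]
tool_rot: [2.03, 1.914, 0.436]
force: [-0.4, -0.4, 0.3]
gripper_width: 0.0003
gripper_force: 0.1
t 13.9 s,y,h(abs) [-0.1763  0.0007  0.0566] xyz [0.4676 0.0773 0.0566] a 64.6 q [-0.1   0.3   2.16  0.09  0.24 -0.12] F [-0.4 -0.4  0.3]
lid (-0.013, 0.015, 641)
t 13.95 s,y,h(abs) [-0.1763  0.0007  0.0566] xyz [0.4676 0.0773 0.0566] a 64.6 q [-0.1   0.3   2.16  0.09  0.24 -0.12] F [-0.  -0.3 -0.6]
```

```bash
python3 -m handwheel '[-5,0.3,-1,0,0,0,-8,0.5,0,0.001,0.02,0,-10,0.7,0,0.003,0.04,0,-12,0.8,0,0.003,0.04,0,-12,0.8,0,0.003,0.04,0]'
python3 h.py
```

```text
time_s: 14.37
tcp_pos: [0.4189, 0.0806, 0.0554]
tool_rot: [2.12, 1.998, 0.308]
force: [0.2, -0.3, -0.3]
gripper_width: 0.0004
gripper_force: 0.0
t 14.37 s,y,h(abs) [-0.2251  0.0006  0.0554] xyz [0.4189 0.0806 0.0554] a 72.9 q [-0.1   0.24  2.19  0.04  0.41 -0.08] F [ 0.2 -0.3 -0.3]
lid (-0.014, 0.015, 628)
t 14.42 s,y,h(abs) [-0.2261  0.0007  0.0554] xyz [0.4179 0.0808 0.0554] a 73.0 q [-0.1   0.24  2.19  0.04  0.41 -0.08] F [-0.2 -0.8 -0.2]
```

```bash
python3 -m handwheel '[-10,0.7,15,0.003,0.04,0,-10,0.7,30,0.003,0.04,0,0,0,30,0.003,0.04,0,0,0,30,0,0,0,0,0,0,0,0,0]'
python3 - <<'E'
from h import *
print(lid());st()
a=[r.grab_frame(n)[0] for n in("top","scene")]
cv2.imwrite("pics/e.png",np.hstack([cv2.resize(x[y:y+120,u:u+130,::-1],None,fx=3,fy=3,interpolation=cv2.INTER_CUBIC) for x,y,u in((a[0],125,230),(a[1],140,285))]))
E
```

```text
time_s: 14.83
tcp_pos: [0.4024, 0.0818, 0.1653]
tool_rot: [2.185, 2.058, 0.206]
force: [1.2, 0.1, 0.2]
gripper_width: -0.0
gripper_force: 0.0
(-0.014, 0.014, 634)
t 14.88 s,y,h(abs) [-0.2429  0.0006  0.1626] xyz [0.4012 0.0819 0.1626] a 79.3 q [-0.1   0.03  2.04  0.02  0.88 -0.05] F [ 0.   1.  -1.1]
```

View pics/e.png

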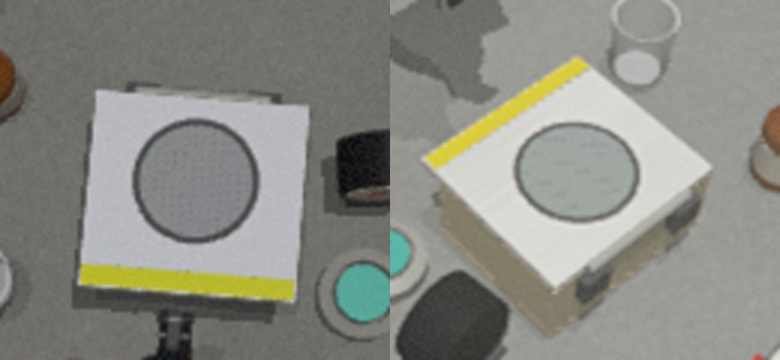

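The picture shows the lid lying flat and shut, with the stripe at its front edge. The neighbouring objects are where they were, and the hand is clear of everything.

```bash
python3 -m handwheel '[0,0,0,0,0,0,0,0,0,0,0,0]'|head -1; python3 -c "
from cell import r
print(r.hand_in())"
```

```text
time_s: 15.15
the job is handed in; nothing more can be done
None
```

The lid is fully shut: I tipped it forward with a fingertip, caught it on the back of a finger, lowered it slowly without a bang, took the hand away and handed in at about 15 s; the neighbouring objects in view did not move, but the filter under the shut lid couldn't be checked.

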